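# Close and evacuate the book vacuum chamber

## Robot

A 6-joint arm with a two-finger parallel gripper is mounted at the origin on the work surface. World frame = base frame: x ahead of the robot, y to its left, z up, the work surface at z = 0. Lengths are in m, angles in rad, forces in N, time in s.
With the tool pointing down it reaches from about 0.35 to 0.975 m from the base axis. Payload 4.9 kg.
Tool frame: the origin (TCP) lies at the very end of the fingers, on their centre line; the grasp point (between the pads) lies 19 mm behind it; z points along the fingers, y is the line along which they close (so a half turn about z gives the same grasp; the last joint's range is limited). The gripper opens to 85 mm and grips with 20 to 120 N. Pads are 22 mm wide; open, the fingers measure 114 mm over their backs; the gripper's body (76 mm by 85 mm) begins 54 mm behind the grasp point. The pads swing forward as they close: fully open they stand 13 mm farther back than shut.
Start: joints at [1.09, 0.053, 1.613, -0, 1.476, -0.119], TCP at [0.221, 0.585, 0.231] pointing down, gripper open.
Joint ranges: [-3.01, 3.01], [-1.01, 2.22], [0.06, 2.58], [-1.02, 4.17], [0.09, 2.62], [-3.14, 3.14]. Speed limits (rad/s): [2.57, 2.57, 3.14, 3.14, 3.14, 3.14].

## Interface

Orientations are given as a unit quaternion [w, x, y, z].
In Python, from plant import manip gives the robot as it stands.
- The arm moves only by the tool send_rows, never from a script. Its argument "increments" is a list of rows, each an object of numbers: "claw": the closure, from -1 (fully open) to 1 (shut); "dx", "dy", "dz": the shift along the tool's x, y, z in units of 0.5 m (1.0 is 0.5 m); "yaw": the turn about the tool's z in units of 1.5 rad (1.0 is 1.5 rad). A call has 1 to 20 rows; each row is the pose to reach, as a shift and turn from the pose commanded when the call began, along the tool's axes at that moment; what a row does not reach only later rows make up. A row lasts 1/8 s, in which the tool goes at most 62.5 mm and 10.7 degrees, less where a joint would pass 70% of its speed; a pose out of reach is approached as far as the arm can. A call with a number of a shift or a turn outside -1 to 1 is refused whole. A call with a gripper value outside its range is refused whole. The fingers move at their own pace and stop on an object; the grip force is fixed at half the most. Time passes only in rows, so rows that repeat a pose let the fingers close. It gives the time, the measured TCP pose, the force, the opening and the grip force at its end, in the units of the state.
- manip.state(): the state, without advancing time (a new reading comes with each control period).
- manip.grab_frame(name): name is "scene" or "top" or "wrist"; returns the picture (400x640x3 uint8, red, green, blue); there is no depth.
- manip.camera_params(name): a dict with "camera_matrix" (3x3 intrinsics, pixels), "extrinsics" (4x4, takes a point from world to camera coordinates); the wrist camera has in their place "tool_from_camera" (4x4, takes a point from camera to tool coordinates, whose origin is the TCP and whose axes are the flange's). Camera axes: x right, y down, z forward; pixel columns grow to the right and rows downward; lengths in m; the calibration is good to about 2 mm. A picture is of the moment at which its call begins: read the wrist's pose just before it. camera_params takes no time and is no camera call.
- manip.job_done(): hands the job in; it is judged then, once.
The state is a dict: "time": time; "joint_pos": joint angles; "joint_vel": joint speeds; "joint_efforts": joint torques, N m; "tool_pos": TCP position; "tool_rot": TCP orientation; "contact_force": force on the tool from outside, world axes, zero at the start; "ft_torque": the same for the moment, N m; "gripper_width": opening from 0.0 (shut) to 1.0 (fully open); "grasp_force": force on a finger pad.
Only numpy, scipy, OpenCV 4.12 (cv2) and the standard library are available. Lean on these libraries where they do the work, as an engineer would, in place of code of your own. Each camera call takes 0.05 s, during which the arm holds its last target. There are 200 camera calls.

## Task

Lower the lid of the book chamber gently until it is fully closed. Then draw the sprung handle of the chamber's hand pump all the way out to its stop, hold it there for a moment, and guide it back in until it is home, without letting it snap back. Leave the other things on the table as they are.

Things in the scene. Friction and masses are not known exactly. Their poses are not given: they have to be found in the camera images.
- chamber: Aluminium open tray, 200 (x) x 240 (y) x 90 mm high, 8 mm walls, an old book lying in it; fixed to the table. Origin: centre of its underside, on the table. Its x axis points from the front (robot side) to the hinge side, y to its left, z up. A hand pump is built on its right (-y) outer wall; a small round gauge, not used, is on the left one.
- pump_barrel (a point): Centre of the front end of the pump's fixed steel barrel, at tray x = 0, y = -155, z = 50 mm. The barrel is 44 mm across its black end caps and runs 102 mm from here along tray +x; its top is 72 mm above the table.
- lid_hinge (a point): Point on the lid's hinge axis at the middle of the tray's rear (+x) rim. The axis runs along the tray's y.
- lid (a joint): Lid angle in rad: 0 closed, positive open (up to 1.9). Grey plate, about 200 mm (away from the hinge) x 240 mm (along it), 8 mm thick, with a black knob 35 mm high on the middle of its outer face near the free edge. Closed, its top is about 98 mm above the table. The hinge is stiff, and the lid stays where it is left.
- lid_handle (a point): Grip point of the lid's black knob, about 35 mm off the lid's outer face.
- pump (a joint): Pump stroke in m: 0 home (in), 0.070 at the stop (fully out). The handle slides towards the tray's -x. A spring pulls it home with about 3 N at home, rising to about 7 N at the stop; let go, it snaps back.
- pump_grip (a point): Centre of the pump's black upright T-handle's cross-bar: 16 mm (along tray x) x 54 mm (along tray y) x 26 mm high, centre 92 mm above the table, on a stem and a 10 mm rod (rod's top 55 mm above the table). At home it lies at tray x = -45 mm, y = -155 mm, with 37 mm free between it and the barrel.
- paste_jar: Bystander: glass jar, 54 mm across, 60 mm high. Origin at centre of underside.
- loupe: Bystander: black stand loupe, 48 mm across, 46 mm high. Origin at centre of underside.
- weight: Bystander: brass weight, disc 52 mm across, 35 mm high. Origin at centre of underside.
- brush: Bystander: brush 170 mm long, lying. Origin under its middle.
- spatula: Bystander: spatula 180 mm long, lying. Origin under its middle.
- small_book: Bystander: small closed book, 110 x 75 x 22 mm, lying. Origin at centre of underside.
- clip_tray: Bystander: white open tray, 70 x 70 x 20 mm. Origin at centre of underside.

How it is judged:
On the way, in this order (a step that is already met when the one before it is completed fails the run):
1. the lid is fully closed (within 0.03 rad) (value of joint lid below 0.03 rad), for 0.2 s.
2. the pump handle is out at its stop (stroke over 66 mm of 70) and held there for 0.3 s (value of joint pump above 0.066 m), for 0.3 s.
3. the pump handle is home again (within 3 mm) (value of joint pump below 0.003 m), for 0.2 s.
At the end, for the whole second after the job is handed in: The lid is fully closed (within 0.03 rad) and the pump handle is home (within 3 mm) and at rest, after a full stroke to the stop with the lid closed (value of joint lid below 0.03 rad and value of joint pump below 0.003 m and not (velocity of joint pump above 0.02 m/s) and not (velocity of joint pump below -0.02 m/s)); the robot touches nothing.
It fails at once if the lid is slammed (it closes faster than 2.5 rad/s) (velocity of joint lid below -2.5 rad/s).
It fails at once if the pump is drawn (more than 15 mm) while the lid is open (more than 0.06 rad) (value of joint pump above 0.015 m and value of joint lid above 0.06 rad).
It fails at once if the pump handle snaps back (returns faster than 0.4 m/s; guide it to within about 5 mm of home before letting go) (velocity of joint pump below -0.4 m/s).
It fails at once if a bystander (jar, loupe, weight, brush, spatula, small book, white tray) is moved by more than 20 mm (distance of any of paste_jar, loupe, weight, brush, spatula, small_book, clip_tray from where it was at the start of the episode above 0.02 m).
It also fails if it takes over 51 s, if anything falls off the work surface, if the arm or the gripper's body presses on something with over 40 N, if the wrist force passes 120 N, or if a joint passes its speed limit or range.

## Working session

There is one attempt and no reset: what is moved stays moved. The work goes in short steps, Python scripts to look and compute and a tool call to move; the robot and the scene stay as the last step left them, time stands still between calls to the robot, and variables do not carry over. Pictures are saved under pics/ and viewed, at most 10 in all, crops included, and the job is handed in when it is done.

Besides the shell and the picture viewer there is one more tool, called after "Call:" by a JSON object that holds its "op" and its "data". send_rows: Moves the arm, as the interface text tells. Shifts and turns lie within -1 to 1; 1 stands for 0.5 m of shift or 1.5 rad of turn. Its arguments: {"type":"object","properties":{"increments":{"type":"array","items":{"type":"object","properties":{"claw":{"type":"number"},"dx":{"type":"number"},"dy":{"type":"number"},"dz":{"type":"number"},"yaw":{"type":"number"}}}}},"required":["increments"]}

```bash
mkdir -p pics
python3 - <<'E'
from plant import manip
import cv2,numpy as np
s=manip.state();print(s)
for n in("scene","top"):
    im=manip.grab_frame(n);cv2.imwrite(f"pics/{n}0.png",cv2.cvtColor(im,cv2.COLOR_RGB2BGR))
    p=manip.camera_params(n);print(n,{k:np.round(v,4).tolist() for k,v in p.items()})
E
```

```text
{'time': 0.0, 'joint_pos': array([ 1.08997467e+00,  5.33390548e-02,  1.61429665e+00,  1.98858679e-05,
        1.47599887e+00, -1.18968677e-01]), 'joint_vel': array([-0.00072067, -0.00031938, -0.00031446, -0.00033885,  0.0010258 ,
       -0.00028521]), 'joint_efforts': array([-1.01373367e-03, -3.93705046e+01, -3.70165014e+01, -2.11452170e-04,
        7.35145120e-03,  1.18494646e-05]), 'tool_pos': array([0.22094075, 0.58397922, 0.23007247]), 'tool_rot': array([-3.11067423e-04,  1.79941858e-01,  9.83676718e-01, -9.72467401e-04]), 'contact_force': array([0.12684635, 0.55100697, 0.0651232 ]), 'ft_torque': array([ 0.00839733, -0.02783279, -0.03086372]), 'grasp_force': 0.0, 'gripper_width': 1.0007758061626673}
scene {'camera_matrix': [[380.7015, 0.0, 318.6163], [0.0, 380.7015, 201.7606], [0.0, 0.0, 1.0]], 'extrinsics': [[0.4054, 0.914, -0.0159, -0.3236], [0.6504, -0.3006, -0.6975, -0.2612], [-0.6423, 0.2724, -0.7164, 1.5823], [0.0, 0.0, 0.0, 1.0]]}
top {'camera_matrix': [[502.5322, 0.0, 315.9599], [0.0, 502.5322, 203.3781], [0.0, 0.0, 1.0]], 'extrinsics': [[-0.0282, -0.9996, 0.0097, 0.0876], [-0.9824, 0.0259, -0.1847, 0.6035], [0.1844, -0.0148, -0.9827, 1.2705], [0.0, 0.0, 0.0, 1.0]]}
```

View pics/scene0.png

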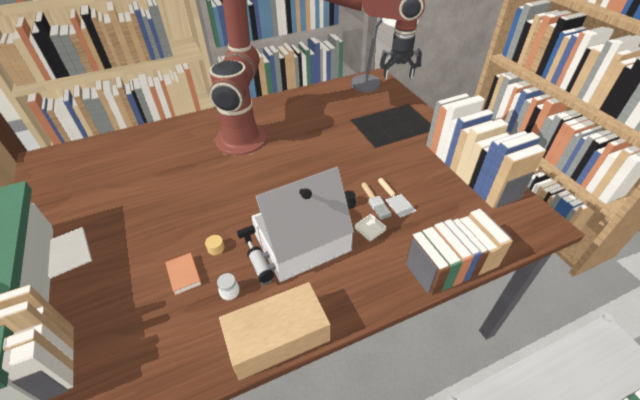

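View pics/top0.png

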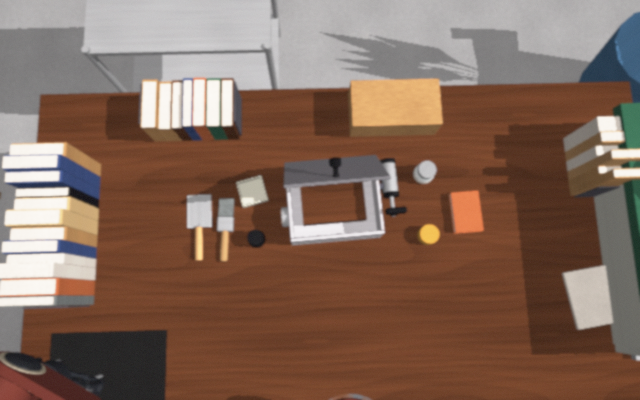

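Both views show the tray near the image centre with the lid raised. The knob is at about top (335,163) and scene (306,193), and the T-handle at top (396,211) and scene (245,232). I'll enlarge both to read the corners.

Run:
```python
import cv2,numpy as np
a=cv2.imread("pics/top0.png")[145:255,275:415];b=cv2.imread("pics/scene0.png")[165:285,225:365]
a=cv2.resize(a,None,fx=4,fy=4,interpolation=cv2.INTER_CUBIC);b=cv2.resize(b,None,fx=4,fy=4,interpolation=cv2.INTER_CUBIC)
cv2.imwrite("pics/crA.png",a);cv2.imwrite("pics/crB.png",b)
```

```text
(no output)
```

View pics/crA.png

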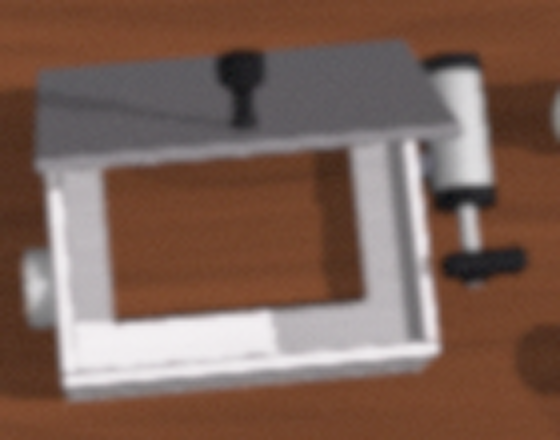

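View pics/crB.png

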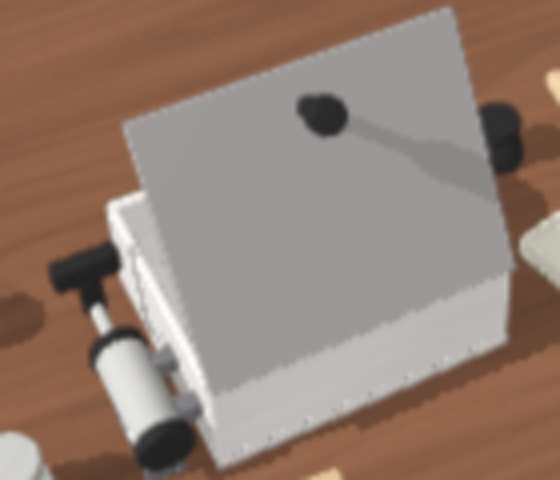

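Crop A shows the lid's free edge as the lower line (38,165)-(460,130), with its hinge line (40,72)-(405,42) above it. The T-bar is centred at (485,262). Crop B shows the same free edge at (122,120)-(452,8), the hinge at (215,390)-(512,268) and the bar at (84,268).

```bash
cat > h.py <<'E'
from plant import manip
import cv2,numpy as np
P={};K={};E={}
for n in("scene","top"):
    p=manip.camera_params(n);K[n]=np.array(p["camera_matrix"]);E[n]=np.array(p["extrinsics"]);P[n]=K[n]@E[n][:3]
def tri(t,s):
    X=cv2.triangulatePoints(P["top"],P["scene"],np.array(t,float).reshape(2,1),np.array(s,float).reshape(2,1))[:,0];X=X[:3]/X[3]
    e=[np.linalg.norm((lambda q:q[:2]/q[2])(P[n]@np.r_[X,1])-z) for n,z in(("top",t),("scene",s))]
    return X,max(e)
def ray(n,uv,z):
    R=E[n][:3,:3];c=-R.T@E[n][:3,3];d=R.T@np.linalg.solve(K[n],[*uv,1]);return c+d*(z-c[2])/d[2]
A=lambda x,y:((x+.5)/4-.5+275,(y+.5)/4-.5+145)
B=lambda x,y:((x+.5)/4-.5+225,(y+.5)/4-.5+165)
E
python3 - <<'E'
from h import *
for n,a,b in[("freeL",(38,165),(452,8)),("freeR",(460,130),(122,120)),("hingeL",(40,72),(512,268)),("hingeR",(405,42),(215,390)),("bar",(485,262),(84,268)),("knob",(240,65),(328,117)),("barrelFront",(465,197),(112,350)),("barrelRear",(452,62),(165,445))]:
    X,e=tri(A(*a),B(*b));print(n,X.round(4),round(e,2))
for n,a in[("frontL rim",(66,380)),("frontR rim",(438,348)),("frontLr out",(66,372))]:print(n,ray("top",A(*a),.09).round(4))
print("bar@.092",ray("top",A(485,262),.092).round(4),"top .105",ray("top",A(485,255),.105).round(4))
print("bar ends",ray("top",A(445,265),.095).round(4),ray("top",A(526,260),.095).round(4))
E
```

```text
freeL [0.6077 0.1446 0.2672] 0.47
freeR [ 0.6206 -0.092   0.2699] 0.23
hingeL [0.7074 0.1498 0.0972] 0.11
hingeR [ 0.7208 -0.0856  0.1018] 1.16
bar [ 0.5754 -0.1322  0.0944] 0.02
knob [0.6639 0.0297 0.2608] 0.3
barrelFront [ 0.6258 -0.1296  0.0555] 0.79
barrelRear [ 0.7186 -0.1237  0.0569] 0.51
frontL rim [0.5074 0.1372 0.09  ]
frontR rim [ 0.5215 -0.0998  0.09  ]
frontLr out [0.5125 0.1371 0.09  ]
bar@.092 [ 0.5758 -0.1326  0.092 ] top .105 [ 0.5781 -0.1306  0.105 ]
bar ends [ 0.5741 -0.1064  0.095 ] [ 0.5759 -0.1585  0.095 ]
```

Triangulation is consistent with the sizes given: lid length 197 mm, width 237 mm, lid angle ≈ 1.04 rad, tray yaw ≈ 0.056, bar at (0.576, -0.132, 0.093). I'll raise the arm, move towards the lid and shut the fingers.

Call:
{"op": "send_rows", "data": {"increments": [{"dx": 0, "dy": 0, "dz": -0.08, "yaw": 0, "claw": 1}, {"dx": -0.05, "dy": -0.03, "dz": -0.15, "yaw": 0.04, "claw": 1}, {"dx": -0.13, "dy": -0.07, "dz": -0.2, "yaw": 0.1, "claw": 1}, {"dx": -0.22, "dy": -0.12, "dz": -0.22, "yaw": 0.16, "claw": 1}, {"dx": -0.31, "dy": -0.17, "dz": -0.22, "yaw": 0.22, "claw": 1}, {"dx": -0.4, "dy": -0.22, "dz": -0.22, "yaw": 0.28, "claw": 1}, {"dx": -0.49, "dy": -0.27, "dz": -0.22, "yaw": 0.33, "claw": 1}, {"dx": -0.58, "dy": -0.32, "dz": -0.22, "yaw": 0.38, "claw": 1}, {"dx": -0.65, "dy": -0.36, "dz": -0.22, "yaw": 0.43, "claw": 1}, {"dx": -0.71, "dy": -0.39, "dz": -0.22, "yaw": 0.46, "claw": 1}, {"dx": -0.71, "dy": -0.39, "dz": -0.22, "yaw": 0.46, "claw": 1}]}}

```text
time: 1.48
tool_pos: [0.4851, 0.2749, 0.3405]
tool_rot: [-0.0, 0.503, 0.864, -0.001]
contact_force: [0.6, -0.1, -0.1]
gripper_width: -0.003
grasp_force: 0.0
```

```bash
cat >> h.py <<'E'
from scipy.spatial.transform import Rotation as Ro
YAW=.056;TX=np.array([np.cos(YAW),np.sin(YAW),0]);TY=np.array([-TX[1],TX[0],0]);HINGE=np.array([.710,.031,.092])
def incr(targets,wy=YAW):
    "tool increments (units) for world TCP targets, tool y to point along yaw wy"
    s=manip.state();q=s["tool_rot"];R=Ro.from_quat([q[1],q[2],q[3],q[0]]).as_matrix()
    ya=np.arctan2(R[1,1],R[0,1]);print("t",round(s["time"],2),"pos",s["tool_pos"].round(4),"F",s["contact_force"].round(1),"w",round(s["gripper_width"],3),"grip",round(s["grasp_force"],1),"yaw units",round(-(wy-ya)/1.5,4))
    for t in targets:print(np.round(t,4),(R.T@(np.array(t)-s["tool_pos"])/.5).round(4))
E
python3 - <<'E'
from h import *
p=HINGE+.045*TY
T=[p-.06*TX+[0,0,.25]]
incr(T)
E
```

```text
t 1.48 pos [0.4851 0.2749 0.3405] F [ 0.6 -0.1 -0.1] w -0.003 grip 0.0 yaw units 0.3065
[0.6476 0.0726 0.342 ] [-0.5122  0.0831 -0.0032]
```

Call:
{"op": "send_rows", "data": {"increments": [{"dx": -0.04, "dy": 0.01, "yaw": 0.03, "claw": 1}, {"dx": -0.12, "dy": 0.02, "yaw": 0.08, "claw": 1}, {"dx": -0.21, "dy": 0.035, "yaw": 0.13, "claw": 1}, {"dx": -0.3, "dy": 0.05, "yaw": 0.18, "claw": 1}, {"dx": -0.39, "dy": 0.065, "yaw": 0.23, "claw": 1}, {"dx": -0.47, "dy": 0.077, "yaw": 0.28, "claw": 1}, {"dx": -0.512, "dy": 0.083, "yaw": 0.307, "claw": 1}, {"dx": -0.512, "dy": 0.083, "yaw": 0.307, "claw": 1}, {"dx": -0.512, "dy": 0.083, "yaw": 0.307, "claw": 1}]}}

```text
invalid input
```

Run:
```python
from h import *
p=HINGE+.045*TY;r,t,e=.18,.006,.0145
T=[]
for a in[1.14,1.04,.92,.8,.6,.4,.2,.1,0,-.03]:
    c,s=np.cos(a),np.sin(a);T.append(p+TX*(-r*c+t*s+e)+[0,0,r*s+t*c])
incr(T)
```

```text
t 1.48 pos [0.4851 0.2749 0.3405] F [ 0.6 -0.1 -0.1] w -0.003 grip 0.0 yaw units 0.3065
[0.6524 0.0728 0.2581] [-0.5165  0.0919  0.1647]
[0.6361 0.0719 0.2503] [-0.5021  0.0629  0.1803]
[0.6178 0.0709 0.2388] [-0.4858  0.03    0.2032]
[0.601  0.07   0.2253] [-4.709e-01 -1.000e-04  2.303e-01]
[0.577  0.0686 0.1986] [-0.4495 -0.0431  0.2838]
[0.5588 0.0676 0.1676] [-0.4333 -0.0758  0.3458]
[0.547  0.0669 0.1336] [-0.4229 -0.0968  0.4138]
[0.5437 0.0668 0.1159] [-0.42   -0.1027  0.4492]
[0.5422 0.0667 0.098 ] [-0.4186 -0.1053  0.4851]
[0.5421 0.0667 0.0926] [-0.4186 -0.1054  0.4959]
```

Call:
{"op": "send_rows", "data": {"increments": [{"dx": -0.04, "dy": 0.01, "dz": 0, "yaw": 0.03, "claw": 1}, {"dx": -0.12, "dy": 0.02, "dz": 0, "yaw": 0.08, "claw": 1}, {"dx": -0.21, "dy": 0.035, "dz": 0, "yaw": 0.13, "claw": 1}, {"dx": -0.3, "dy": 0.05, "dz": 0, "yaw": 0.18, "claw": 1}, {"dx": -0.39, "dy": 0.065, "dz": 0, "yaw": 0.23, "claw": 1}, {"dx": -0.47, "dy": 0.077, "dz": 0, "yaw": 0.28, "claw": 1}, {"dx": -0.512, "dy": 0.083, "dz": 0, "yaw": 0.307, "claw": 1}, {"dx": -0.512, "dy": 0.083, "dz": 0, "yaw": 0.307, "claw": 1}, {"dx": -0.512, "dy": 0.083, "dz": 0, "yaw": 0.307, "claw": 1}]}}

```text
time: 2.6
tool_pos: [0.6467, 0.0759, 0.3414]
tool_rot: [-0.0, 0.686, 0.728, 0.0]
contact_force: [-0.1, 0.9, -0.4]
gripper_width: 0.004
grasp_force: 0.0
```

Run:
```python
from h import *
p=HINGE+.045*TY;r,t,e=.18,.006,.0145
T=[]
for a in[1.14,1.04,.92,.8,.6,.4,.2,.1,0,-.03]:
    c,s=np.cos(a),np.sin(a);T.append(p+TX*(-r*c+t*s+e)+[0,0,r*s+t*c])
incr(T)
```

```text
t 2.6 pos [0.6467 0.0759 0.3414] F [-0.1  0.9 -0.4] w 0.004 grip 0.0 yaw units 0.0028
[0.6524 0.0728 0.2581] [-0.007   0.0109  0.1668]
[0.6361 0.0719 0.2503] [-0.0068 -0.0215  0.1823]
[0.6178 0.0709 0.2388] [-0.0067 -0.0582  0.2052]
[0.601  0.07   0.2253] [-0.0066 -0.0918  0.2323]
[0.577  0.0686 0.1986] [-0.0064 -0.1399  0.2857]
[0.5588 0.0676 0.1676] [-0.0063 -0.1765  0.3477]
[0.547  0.0669 0.1336] [-0.0062 -0.2     0.4156]
[0.5437 0.0668 0.1159] [-0.0062 -0.2066  0.451 ]
[0.5422 0.0667 0.098 ] [-0.0062 -0.2096  0.4869]
[0.5421 0.0667 0.0926] [-0.0062 -0.2098  0.4977]
```

Call:
{"op": "send_rows", "data": {"increments": [{"dx": -0.006, "dy": 0.01, "dz": 0.06, "yaw": 0, "claw": 1}, {"dx": -0.006, "dy": 0.011, "dz": 0.12, "yaw": 0, "claw": 1}, {"dx": -0.006, "dy": 0.011, "dz": 0.167, "yaw": 0, "claw": 1}, {"dx": -0.006, "dy": -0.005, "dz": 0.174, "yaw": 0, "claw": 1}, {"dx": -0.006, "dy": -0.021, "dz": 0.182, "yaw": 0, "claw": 1}, {"dx": -0.006, "dy": -0.04, "dz": 0.194, "yaw": 0, "claw": 1}, {"dx": -0.006, "dy": -0.058, "dz": 0.205, "yaw": 0, "claw": 1}, {"dx": -0.006, "dy": -0.075, "dz": 0.218, "yaw": 0, "claw": 1}, {"dx": -0.006, "dy": -0.092, "dz": 0.232, "yaw": 0, "claw": 1}, {"dx": -0.006, "dy": -0.092, "dz": 0.232, "yaw": 0, "claw": 1}]}}

```text
time: 3.85
tool_pos: [0.6003, 0.069, 0.224]
tool_rot: [-0.001, 0.686, 0.727, -0.001]
contact_force: [0.5, 0.2, 0.6]
gripper_width: -0.002
grasp_force: 0.0
```

Run:
```python
from h import *
a=[cv2.cvtColor(manip.grab_frame("scene"),cv2.COLOR_RGB2BGR)[130:290,220:380]]
cv2.imwrite("pics/c1.png",cv2.resize(a[0],None,fx=3,fy=3,interpolation=cv2.INTER_CUBIC));incr([])
```

```text
t 3.9 pos [0.6008 0.069  0.2244] F [-0.8 -0.4 -0. ] w -0.001 grip 0.0 yaw units 0.0016
```

View pics/c1.png

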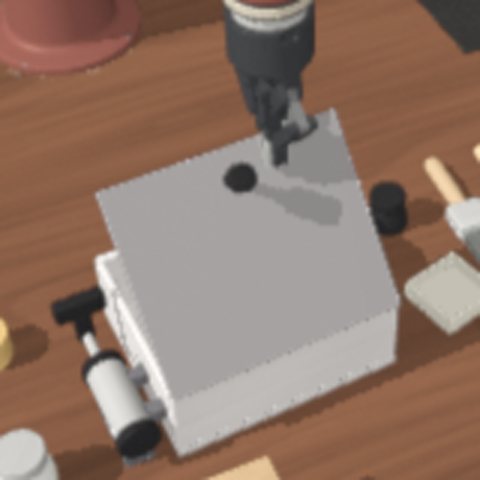

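The lid has started to lower, with the fingertip on it beside the knob (fingertip at about (280,155), knob at (240,178)). I'll carry on down the arc.

Call:
{"op": "send_rows", "data": {"increments": [{"dx": 0, "dy": -0.016, "dz": 0.017, "yaw": 0, "claw": 1}, {"dx": 0, "dy": -0.032, "dz": 0.035, "yaw": 0, "claw": 1}, {"dx": 0, "dy": -0.048, "dz": 0.053, "yaw": 0, "claw": 1}, {"dx": 0, "dy": -0.061, "dz": 0.073, "yaw": 0, "claw": 1}, {"dx": 0, "dy": -0.074, "dz": 0.094, "yaw": 0, "claw": 1}, {"dx": 0, "dy": -0.085, "dz": 0.115, "yaw": 0, "claw": 1}, {"dx": 0, "dy": -0.094, "dz": 0.137, "yaw": 0, "claw": 1}, {"dx": 0, "dy": -0.102, "dz": 0.16, "yaw": 0, "claw": 1}, {"dx": 0, "dy": -0.108, "dz": 0.183, "yaw": 0, "claw": 1}, {"dx": 0, "dy": -0.112, "dz": 0.201, "yaw": 0, "claw": 1}, {"dx": 0, "dy": -0.115, "dz": 0.219, "yaw": 0, "claw": 1}, {"dx": 0, "dy": -0.117, "dz": 0.231, "yaw": 0, "claw": 1}, {"dx": 0, "dy": -0.118, "dz": 0.241, "yaw": 0, "claw": 1}, {"dx": 0, "dy": -0.118, "dz": 0.248, "yaw": 0, "claw": 1}, {"dx": 0, "dy": -0.118, "dz": 0.252, "yaw": 0, "claw": 1}, {"dx": 0, "dy": -0.118, "dz": 0.252, "yaw": 0, "claw": 1}]}}

```text
time: 5.9
tool_pos: [0.5426, 0.0656, 0.0992]
tool_rot: [0.0, 0.686, 0.727, 0.0]
contact_force: [-0.8, -0.3, 0.2]
gripper_width: -0.006
grasp_force: 0.0
```

Call:
{"op": "send_rows", "data": {"increments": [{"dx": 0, "dy": 0, "dz": 0.003, "yaw": 0, "claw": 1}, {"dx": 0, "dy": 0, "dz": 0.006, "yaw": 0, "claw": 1}, {"dx": 0, "dy": 0, "dz": 0.006, "yaw": 0, "claw": 1}]}}

```text
time: 6.28
tool_pos: [0.5429, 0.0657, 0.0984]
tool_rot: [0.0, 0.686, 0.728, -0.0]
contact_force: [-5.3, 0.2, 10.2]
gripper_width: 0.003
grasp_force: 5.1
```

The tool met a firm stop at z = 0.098 with 10 N, which is the closed lid's height. I'll lift off and look again.

Call:
{"op": "send_rows", "data": {"increments": [{"dx": 0, "dy": 0, "dz": -0.06, "yaw": 0, "claw": 1}, {"dx": 0, "dy": 0, "dz": -0.15, "yaw": 0, "claw": 0.5}, {"dx": -0.05, "dy": 0, "dz": -0.21, "yaw": 0, "claw": 0}, {"dx": -0.14, "dy": 0.02, "dz": -0.21, "yaw": 0, "claw": 0}, {"dx": -0.24, "dy": 0.03, "dz": -0.21, "yaw": 0, "claw": 0}, {"dx": -0.34, "dy": 0.05, "dz": -0.21, "yaw": 0, "claw": 0}, {"dx": -0.39, "dy": 0.08, "dz": -0.21, "yaw": 0, "claw": 0}, {"dx": -0.39, "dy": 0.08, "dz": -0.21, "yaw": 0, "claw": 0}, {"dx": -0.39, "dy": 0.08, "dz": -0.21, "yaw": 0, "claw": 0}]}}

```text
time: 7.4
tool_pos: [0.5936, -0.1261, 0.2011]
tool_rot: [-0.0, 0.686, 0.728, -0.0]
contact_force: [0.3, 0.2, -0.3]
gripper_width: 0.504
grasp_force: 0.0
```

Run:
```python
from h import *
incr([[.5765,-.132,.110],[.5765,-.132,.074]])
s=manip.state();a=manip.grab_frame("scene");w=manip.grab_frame("wrist")
p=manip.camera_params("wrist");Kw=np.array(p["camera_matrix"]);T=np.array(p["tool_from_camera"])
q=s["tool_rot"];M=np.eye(4);M[:3,:3]=Ro.from_quat([q[1],q[2],q[3],q[0]]).as_matrix();M[:3,3]=s["tool_pos"]
np.savez("w.npz",K=Kw,C=M@T)
for c in [(.5765,-.132,.105),(.5765,-.132,.05)]:
    x=Kw@(np.linalg.inv(M@T)@np.r_[c,1])[:3];print("expected px",(x[:2]/x[2]).round(1))
a=cv2.cvtColor(a,cv2.COLOR_RGB2BGR)[130:290,220:380]
w=cv2.cvtColor(w,cv2.COLOR_RGB2BGR)
cv2.imwrite("pics/c2.png",np.vstack([cv2.resize(w,(480,300)),cv2.resize(a,(300,300),interpolation=cv2.INTER_CUBIC)][:1]))
cv2.imwrite("pics/c2.png",np.hstack([cv2.resize(w,(480,300)),cv2.resize(a,(300,300),interpolation=cv2.INTER_CUBIC)]))
```

```text
t 7.4 pos [ 0.5936 -0.1261  0.2011] F [ 0.3  0.2 -0.3] w 0.504 grip 0.0 yaw units 0.0018
[ 0.5765 -0.132   0.11  ] [-0.0099 -0.0347  0.1821]
[ 0.5765 -0.132   0.074 ] [-0.0099 -0.0347  0.2541]
expected px [303.3 202.3]
expected px [306.8 185.2]
```

View pics/c2.png

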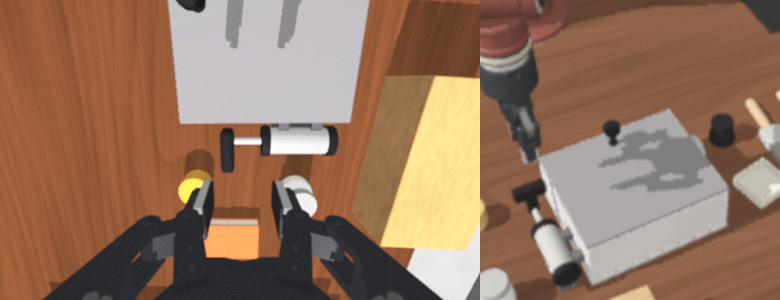

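The right panel shows the lid flat and closed. In the wrist view the T-bar is at full-image pixel (304,200), against an expected (303,202), so the measurement holds. I'll go down astride the bar and close.

Call:
{"op": "send_rows", "data": {"increments": [{"dx": -0.01, "dy": -0.035, "dz": 0.06, "yaw": 0, "claw": 0}, {"dx": -0.01, "dy": -0.035, "dz": 0.13, "yaw": 0, "claw": 0}, {"dx": -0.01, "dy": -0.035, "dz": 0.18, "yaw": 0, "claw": 0}, {"dx": -0.01, "dy": -0.035, "dz": 0.21, "yaw": 0, "claw": 0}, {"dx": -0.01, "dy": -0.035, "dz": 0.235, "yaw": 0, "claw": 0}, {"dx": -0.01, "dy": -0.035, "dz": 0.253, "yaw": 0, "claw": 0}, {"dx": -0.01, "dy": -0.035, "dz": 0.253, "yaw": 0, "claw": 0}]}}

```text
time: 8.38
tool_pos: [0.5766, -0.1326, 0.0745]
tool_rot: [-0.0, 0.686, 0.728, -0.0]
contact_force: [-0.0, 0.2, -0.2]
gripper_width: 0.498
grasp_force: 0.0
```

Call:
{"op": "send_rows", "data": {"increments": [{"dx": 0, "dy": 0, "dz": 0, "yaw": 0, "claw": 0.3}, {"dx": 0, "dy": 0, "dz": 0, "yaw": 0, "claw": 0.5}, {"dx": 0, "dy": 0, "dz": 0, "yaw": 0, "claw": 0.7}, {"dx": 0, "dy": 0, "dz": 0, "yaw": 0, "claw": 1}, {"dx": 0, "dy": 0, "dz": 0, "yaw": 0, "claw": 1}, {"dx": 0, "dy": 0, "dz": 0, "yaw": 0, "claw": 1}]}}

```text
time: 9.12
tool_pos: [0.575, -0.1331, 0.0758]
tool_rot: [-0.002, 0.686, 0.728, -0.002]
contact_force: [-10.2, 1.4, 8.5]
gripper_width: 0.172
grasp_force: 60.9
```

The grip is firm: opening 14.6 mm, bar 16 mm, 61 N. I'll draw the handle out along tool -y.

Call:
{"op": "send_rows", "data": {"increments": [{"dx": 0, "dy": -0.01, "dz": 0, "yaw": 0, "claw": 1}, {"dx": 0, "dy": -0.025, "dz": 0, "yaw": 0, "claw": 1}, {"dx": 0, "dy": -0.04, "dz": 0, "yaw": 0, "claw": 1}, {"dx": 0, "dy": -0.055, "dz": 0, "yaw": 0, "claw": 1}, {"dx": 0, "dy": -0.07, "dz": 0, "yaw": 0, "claw": 1}, {"dx": 0, "dy": -0.085, "dz": 0, "yaw": 0, "claw": 1}, {"dx": 0, "dy": -0.1, "dz": 0, "yaw": 0, "claw": 1}, {"dx": 0, "dy": -0.115, "dz": 0, "yaw": 0, "claw": 1}, {"dx": 0, "dy": -0.125, "dz": 0, "yaw": 0, "claw": 1}, {"dx": 0, "dy": -0.135, "dz": 0, "yaw": 0, "claw": 1}, {"dx": 0, "dy": -0.14, "dz": 0, "yaw": 0, "claw": 1}, {"dx": 0, "dy": -0.14, "dz": 0, "yaw": 0, "claw": 1}]}}

```text
time: 10.62
tool_pos: [0.5078, -0.1372, 0.0758]
tool_rot: [0.002, 0.686, 0.727, 0.001]
contact_force: [7.7, 0.1, 4.5]
gripper_width: 0.18
grasp_force: 60.3
```

Call:
{"op": "send_rows", "data": {"increments": [{"dx": 0, "dy": -0.004, "dz": 0, "yaw": 0, "claw": 1}, {"dx": 0, "dy": -0.008, "dz": 0, "yaw": 0, "claw": 1}, {"dx": 0, "dy": -0.01, "dz": 0, "yaw": 0, "claw": 1}, {"dx": 0, "dy": -0.01, "dz": 0, "yaw": 0, "claw": 1}, {"dx": 0, "dy": -0.01, "dz": 0, "yaw": 0, "claw": 1}, {"dx": 0, "dy": -0.01, "dz": 0, "yaw": 0, "claw": 1}]}}

```text
time: 11.38
tool_pos: [0.505, -0.1374, 0.0759]
tool_rot: [0.004, 0.686, 0.727, 0.003]
contact_force: [15.3, 0.7, -2.4]
gripper_width: 0.18
grasp_force: 59.8
```

At the stop: 70 mm of travel, and the force rises to 15 N. I'll hold there, then guide it back in.

Call:
{"op": "send_rows", "data": {"increments": [{"dx": 0, "dy": 0, "dz": 0, "yaw": 0, "claw": 1}, {"dx": 0, "dy": 0, "dz": 0, "yaw": 0, "claw": 1}, {"dx": 0, "dy": 0, "dz": 0, "yaw": 0, "claw": 1}, {"dx": 0, "dy": 0.01, "dz": 0, "yaw": 0, "claw": 1}, {"dx": 0, "dy": 0.025, "dz": 0, "yaw": 0, "claw": 1}, {"dx": 0, "dy": 0.04, "dz": 0, "yaw": 0, "claw": 1}, {"dx": 0, "dy": 0.055, "dz": 0, "yaw": 0, "claw": 1}, {"dx": 0, "dy": 0.07, "dz": 0, "yaw": 0, "claw": 1}, {"dx": 0, "dy": 0.085, "dz": 0, "yaw": 0, "claw": 1}, {"dx": 0, "dy": 0.1, "dz": 0, "yaw": 0, "claw": 1}, {"dx": 0, "dy": 0.115, "dz": 0, "yaw": 0, "claw": 1}, {"dx": 0, "dy": 0.125, "dz": 0, "yaw": 0, "claw": 1}, {"dx": 0, "dy": 0.135, "dz": 0, "yaw": 0, "claw": 1}, {"dx": 0, "dy": 0.142, "dz": 0, "yaw": 0, "claw": 1}, {"dx": 0, "dy": 0.147, "dz": 0, "yaw": 0, "claw": 1}, {"dx": 0, "dy": 0.149, "dz": 0, "yaw": 0, "claw": 1}, {"dx": 0, "dy": 0.149, "dz": 0, "yaw": 0, "claw": 1}, {"dx": 0, "dy": 0.149, "dz": 0, "yaw": 0, "claw": 1}, {"dx": 0, "dy": 0.149, "dz": 0, "yaw": 0, "claw": 1}]}}

```text
time: 13.75
tool_pos: [0.5749, -0.133, 0.0758]
tool_rot: [-0.001, 0.686, 0.728, -0.001]
contact_force: [-5.0, 0.4, 11.3]
gripper_width: 0.179
grasp_force: 61.8
```

The handle is home and pressed lightly against its seat. I'll open part way, rise clear and check.

Call:
{"op": "send_rows", "data": {"increments": [{"dx": 0, "dy": 0, "dz": 0, "yaw": 0, "claw": 0.5}, {"dx": 0, "dy": 0, "dz": 0, "yaw": 0, "claw": 0.2}, {"dx": 0, "dy": 0, "dz": 0, "yaw": 0, "claw": 0}, {"dx": 0, "dy": 0, "dz": 0, "yaw": 0, "claw": 0}, {"dx": 0, "dy": 0, "dz": -0.02, "yaw": 0, "claw": 0}, {"dx": 0, "dy": 0, "dz": -0.06, "yaw": 0, "claw": 0}, {"dx": 0, "dy": 0, "dz": -0.12, "yaw": 0, "claw": 0}, {"dx": 0, "dy": 0, "dz": -0.2, "yaw": 0, "claw": 0}, {"dx": 0, "dy": 0, "dz": -0.28, "yaw": 0, "claw": 0}, {"dx": 0, "dy": 0, "dz": -0.3, "yaw": 0, "claw": 0}, {"dx": 0, "dy": 0, "dz": -0.3, "yaw": 0, "claw": 0}]}}

```text
time: 15.12
tool_pos: [0.5766, -0.1328, 0.2261]
tool_rot: [0.001, 0.686, 0.727, 0.0]
contact_force: [-0.0, -0.4, -0.2]
gripper_width: 0.497
grasp_force: 0.0
```

Run:
```python
from h import *
incr([])
a=cv2.cvtColor(manip.grab_frame("scene"),cv2.COLOR_RGB2BGR)
cv2.imwrite("pics/c3.png",np.hstack([cv2.resize(a[130:310,160:420],None,fx=2,fy=2,interpolation=cv2.INTER_CUBIC)]))
```

```text
t 15.12 pos [ 0.5766 -0.1328  0.2261] F [-0.  -0.4 -0.2] w 0.497 grip 0.0 yaw units 0.0017
```

View pics/c3.png

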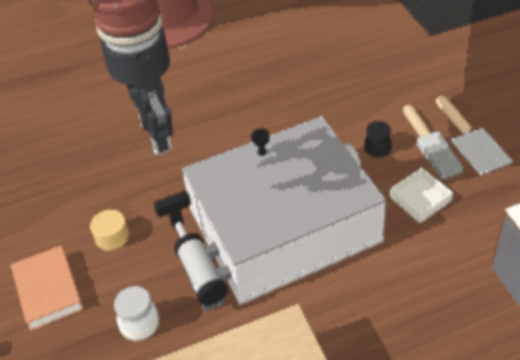

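The lid is shut, the T-handle at (172,207) is back by the barrel, the gripper is clear and the other things are where they were. I'll hand the job in.

```bash
python3 -c "
from plant import manip
print(manip.job_done())"
```

```text
the job is handed in; nothing more can be done
None
```

The lid is closed, the pump handle was drawn 70 mm to its stop, held and guided home, nothing else on the table was disturbed, and the job is handed in; no verdict came back.

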